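# Line up the medal blanks by size

## Robot

A 7-joint arm with a two-finger parallel gripper is mounted at the origin on the work surface. World frame = base frame: x ahead of the robot, y to its left, z up, the work surface at z = 0. Lengths are in m, angles in rad, forces in N, time in s.
With the tool pointing down it reaches from about 0.4 to 0.85 m from the base axis. Payload 4.5 kg.
Tool frame: the origin (TCP) lies on the centre line of the jaws, within the pads' length; the fingertips stand 25 mm ahead of it and the grasp point (between the pads) lies 6 mm ahead of it; z points along the fingers, y is the direction in which the jaws open and shut (so a half turn about z gives the same grasp; the last joint's range is limited). The gripper opens to 88 mm and grips with 3 to 60 N. Pads are 18 mm wide; open, the fingers measure 123 mm over their backs; the gripper's body (75 mm by 187 mm) begins 45 mm behind the grasp point.
Start: joints at [1.289, 0.689, -0.195, 1.565, 0.157, 0.902, -0.215], TCP at [0.194, -0.594, 0.264] pointing down, gripper open.
Joint ranges: [-3.01, 3.01], [-0.46, 2.08], [-1.47, 1.51], [0.13, 2.56], [-1, 4.14], [0.04, 2.09], [-2.66, 2.66]. Speed limits (rad/s): [2.57, 2.57, 3.14, 3.14, 3.14, 3.14, 3.14].

## Interface

Orientations are given as a unit quaternion [x, y, z, w].
In Python, from plant import r, eyes gives the robot as it stands.
- The arm moves only by the tool servo_tool, never from a script. Its argument "deltas" is a list of rows, each an object of numbers: "dx", "dy", "dz": the shift along the tool's x, y, z in units of 60 mm (1.0 is 60 mm); "ax", "ay", "az": the turn, a rotation vector about the tool's x, y, z in units of 6 degrees (1.0 is 6 degrees); "hand": the finger opening in mm, from 0 to 88.1. A call has 1 to 10 rows; each row is the pose to reach, as a shift and turn from the pose commanded when the call began, along the tool's axes at that moment; what a row does not reach only later rows make up. A row lasts 1/8 s, in which the tool goes at most 62.5 mm and 10.7 degrees, less where a joint would pass 70% of its speed; a pose out of reach is approached as far as the arm can. A call with a gripper value outside its range is refused whole. The fingers move at their own pace and stop on an object; "newtons" is the grip in N (left out, the last holds). Time passes only in rows, so rows that repeat a pose let the fingers close. It gives the time, the measured TCP pose, the force and the opening at its end, in the units of the state.
- r.get_state(): the state, without advancing time (a new reading comes with each control period).
- eyes.snapshot(name): name is "side" or "top"; returns (picture, depth): 384x512x3 uint8, red, green, blue; 384x512 float32, m along the optical axis (not along the pixel's ray), 0 where there is no reading.
- eyes.camera_model(name): a dict with "fx", "fy", "cx", "cy" (pixels), "pose" (4x4, takes a point from camera to world coordinates). Camera axes: x right, y up, looking along -z (the intrinsics and any distortion apply to the point x, -y, -z); pixel columns grow to the right and rows downward; lengths in m; the calibration is good to about 2 mm. A picture is of the moment at which its call begins. camera_model takes no time and is no camera call.
- r.finish_job(): hands the job in, once; it reports no verdict.
The state is a dict: "clock": time; "q": joint angles; "qd": joint speeds; "joint_torque": joint torques, N m; "tool_pos": TCP position; "eef_rot": TCP orientation; "contact_force": force on the tool from outside, world axes, zero at the start; "moment": the same for the moment, N m; "opening": opening from 0.0 (shut) to 1.0 (fully open).
Only numpy, scipy, OpenCV 4.12 (cv2) and the standard library are available. Lean on these libraries where they do the work, as an engineer would, in place of code of your own. Each camera call takes 0.05 s, during which the arm holds its last target.

## Task

Line the four brass medal blanks up on the rail in order of size, one centred on each blue pad: the smallest on the pad next to the red stop, then larger and larger to the largest at the plain steel stop. Leave each one standing upright and let go of, and do not disturb the white bur stand.

Things in the scene. Friction and masses are not known exactly. Their poses are not given: they have to be found in the camera images.
- blank30: Loose brass medal blank cemented on a round turned-wood holding block: one upright cylinder 30 mm in diameter and 34 mm tall all over (28 mm pale wood below, 6 mm brass disc of the same diameter on top), about 50 g. Origin: centre of the underside; z up along its axis. It starts standing upright on the bench.
- blank40: Loose brass medal blank cemented on a round turned-wood holding block: one upright cylinder 40 mm in diameter and 34 mm tall all over (28 mm pale wood below, 6 mm brass disc of the same diameter on top), about 90 g. Origin: centre of the underside; z up along its axis. It starts standing upright on the bench.
- blank50: Loose brass medal blank cemented on a round turned-wood holding block: one upright cylinder 50 mm in diameter and 34 mm tall all over (28 mm pale wood below, 6 mm brass disc of the same diameter on top), about 140 g. Origin: centre of the underside; z up along its axis. It starts standing upright on the bench.
- blank60: Loose brass medal blank cemented on a round turned-wood holding block: one upright cylinder 60 mm in diameter and 34 mm tall all over (28 mm pale wood below, 6 mm brass disc of the same diameter on top), about 200 g. Origin: centre of the underside; z up along its axis. It starts standing upright on the bench.
- pad_a: The first of four equal blue felt pads in a straight row on a fixed dark wooden rail (370 x 80 mm, 12 mm high). Pad 52 x 52 mm, 4 mm thick, fixed, its top 16 mm above the bench; pads are 72 mm apart centre to centre, in the order pad_a, pad_b, pad_c, pad_d. Origin: centre of the pad's underside, 12 mm above the bench; y runs along the rail from pad_d towards pad_a, x across the rail, z up.
- pad_b: The second of four equal blue felt pads in a straight row on a fixed dark wooden rail (370 x 80 mm, 12 mm high). Pad 52 x 52 mm, 4 mm thick, fixed, its top 16 mm above the bench; pads are 72 mm apart centre to centre, in the order pad_a, pad_b, pad_c, pad_d. Origin: centre of the pad's underside, 12 mm above the bench; y runs along the rail from pad_d towards pad_a, x across the rail, z up.
- pad_c: The third of four equal blue felt pads in a straight row on a fixed dark wooden rail (370 x 80 mm, 12 mm high). Pad 52 x 52 mm, 4 mm thick, fixed, its top 16 mm above the bench; pads are 72 mm apart centre to centre, in the order pad_a, pad_b, pad_c, pad_d. Origin: centre of the pad's underside, 12 mm above the bench; y runs along the rail from pad_d towards pad_a, x across the rail, z up.
- pad_d: The fourth of four equal blue felt pads in a straight row on a fixed dark wooden rail (370 x 80 mm, 12 mm high). Pad 52 x 52 mm, 4 mm thick, fixed, its top 16 mm above the bench; pads are 72 mm apart centre to centre, in the order pad_a, pad_b, pad_c, pad_d. Origin: centre of the pad's underside, 12 mm above the bench; y runs along the rail from pad_d towards pad_a, x across the rail, z up.
- red_stop: Red painted end stop fixed on the rail, 70 mm across the rail, 20 mm along it, 22 mm high (top 34 mm above the bench). It stands 58 mm beyond the middle of the end pad, at the pad_a end or at the pad_d end, differently at each start; a like stop of plain steel stands at the other end. Origin: centre of its underside; same axis directions as the pads.
- bur_stand: Bystander to leave alone: loose white round stand, 76 mm in diameter and 66 mm high with the ring of small burs standing in it, 300 g. Origin: centre of its underside.
Not all that is in view belongs to the job. What is shaped like the blank60 but turquoise is not meant.

How it is judged:
By the outcome, as a careful person would: the job done as asked, in the order asked, and still so for the second after the job is handed in, with the robot touching nothing.
It also fails if it takes over 96 s, if anything falls off the work surface, if the arm or the gripper's body presses on something with over 40 N, if the wrist force passes 120 N, or if a joint passes its speed limit or range.

## Working session

There is one attempt and no reset: what is moved stays moved. The work goes in short steps, Python scripts to look and compute and a tool call to move; the robot and the scene stay as the last step left them, time stands still between calls to the robot, and variables do not carry over. Pictures are saved under pics/ and viewed, and the job is handed in when it is done.

Besides the shell and the picture viewer there is one more tool, called after "Request:" as name(argument=value, ...), one argument or row to a line, values as JSON. servo_tool: Moves the arm, as the interface text tells. Its arguments: {"type":"object","properties":{"deltas":{"type":"array","items":{"type":"object","properties":{"dx":{"type":"number"},"dy":{"type":"number"},"dz":{"type":"number"},"ax":{"type":"number"},"ay":{"type":"number"},"az":{"type":"number"},"hand":{"type":"number"}}}},"newtons":{"type":"number"}},"required":["deltas"]}

```bash
mkdir -p pics; ls; python3 - <<'E'
from plant import r, eyes
import cv2,numpy as np
for n in("side","top"):
    p,d=eyes.snapshot(n); cv2.imwrite(f"pics/{n}0.png",p[:,:,::-1]); np.savez(f"{n}0.npz",p=p,d=d)
    print(n,eyes.camera_model(n), (d>0).mean())
print(r.get_state())
E
```

```text
pics
side {'fx': 392.6220550703281, 'fy': 392.6220550703281, 'cx': 249.97652846571026, 'cy': 191.77523898480425, 'pose': array([[ 0.92372174,  0.26707667, -0.27460552,  0.258584  ],
       [-0.38247103,  0.6031556 , -0.6999423 , -0.64313637],
       [-0.0213084 ,  0.75158058,  0.65929704,  0.6817852 ],
       [ 0.        ,  0.        ,  0.        ,  1.        ]])} 0.9958292643229166
top {'fx': 456.2738633316592, 'fy': 456.2738633316592, 'cx': 253.79322005602597, 'cy': 194.29302357418217, 'pose': array([[ 0.00289392,  0.99334666, -0.11512621,  0.4076994 ],
       [-0.99989921,  0.00447463,  0.01347418,  0.04253154],
       [ 0.01389968,  0.11507561,  0.99325948,  1.02160425],
       [ 0.        ,  0.        ,  0.        ,  1.        ]])} 0.9959564208984375
{'clock': 0.1, 'q': array([ 1.28881136,  0.68994922, -0.1945645 ,  1.56621768,  0.15731529,
        0.90251184, -0.21512922]), 'qd': array([-0.00025006, -0.00209563, -0.00187903, -0.00185746,  0.000251  ,
       -0.00094118, -0.0004509 ]), 'joint_torque': array([-2.48964418e-03, -5.28503323e+01, -1.27157271e+00, -1.53835666e+01,
       -5.26488782e-02,  2.01349707e-03,  4.40550423e-05]), 'tool_pos': array([ 0.1939192 , -0.59360341,  0.26296664]), 'eef_rot': array([ 9.87553575e-01,  1.57280712e-01, -1.83474244e-04, -8.25083652e-04]), 'contact_force': array([ 0.78082399,  0.12394985, -0.55390529]), 'moment': array([ 0.03186576,  0.01721796, -0.01178784]), 'opening': 1.0007807906982231}
```

View pics/side0.png

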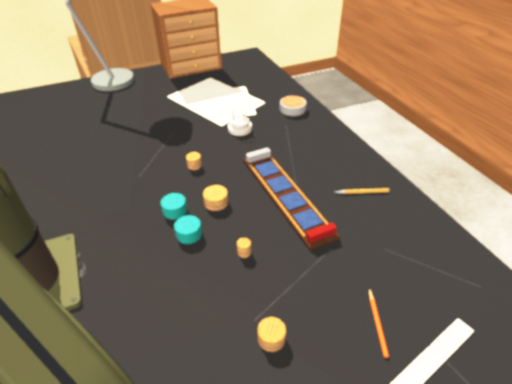

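View pics/top0.png

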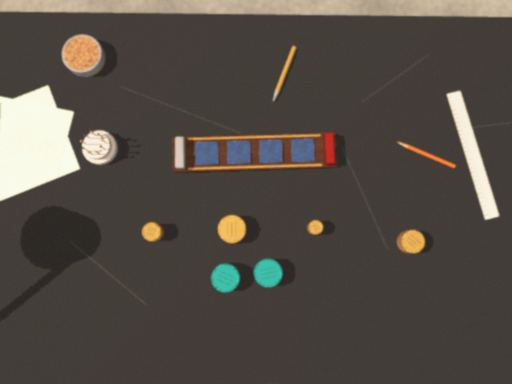

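The top view shows four orange-topped blanks at (152,232), (232,229), (316,227) and (412,241). Turquoise decoys are at (225,278) and (268,273), and a dish with orange contents at (83,55) also isn't a blank. The pads run from x≈206 to 303 at row 152, with the red stop at (329,149), steel at (180,152) and the bur stand at (99,147).

```bash
cat > h.py <<'E'
import numpy as np,cv2
from plant import r,eyes
def ray(n,u,v):
    c=eyes.camera_model(n);P=np.array(c['pose'])
    d=np.array([(u-c['cx'])/c['fx'],-(v-c['cy'])/c['fy'],-1.0])
    return P[:3,3],P[:3,:3]@d
def plane(n,u,v,z):
    o,d=ray(n,u,v);return o+d*(z-o[2])/d[2]
def tri(a,b):
    o1,d1=ray("top",*a);o2,d2=ray("side",*b)
    A=np.stack([d1,-d2],1);s=np.linalg.lstsq(A,o2-o1,rcond=None)[0]
    p,q=o1+s[0]*d1,o2+s[1]*d2
    return (p+q)/2,np.linalg.norm(p-q)
def mask(p,kind):
    h=cv2.cvtColor(p,cv2.COLOR_RGB2HSV)
    R={'brass':((8,120,150),(30,255,255)),'blue':((100,90,50),(130,255,255)),'red':((0,180,90),(4,255,255)),'turq':((75,120,80),(95,255,255))}[kind]
    return cv2.inRange(h,R[0],R[1])
def blobs(p,kind,amin=60):
    m=mask(p,kind);n,l,s,c=cv2.connectedComponentsWithStats(m)
    return [(c[i],s[i],(l==i)) for i in range(1,n) if s[i][4]>=amin]
E
python3 - <<'E'
from h import *
for n in("top","side"):
    f=np.load(n+"0.npz");p,d=f['p'],f['d']
    for k in('brass','blue','red','turq'):
        for c,s,m in blobs(p,k):
            u,v=c; dd=d[m]; dd=np.median(dd[dd>0])
            o,dr=ray(n,u,v); w=o+dr*dd
            ct=max(cv2.findContours(m.astype(np.uint8),0,1)[0],key=cv2.contourArea)
            e=cv2.fitEllipse(ct) if len(ct)>5 else None
            print(n,k,c.round(1),s[:].tolist(),w.round(4),'ell',np.round(e[1],1),np.round(np.array(e[1])*dd/456*1000,1))
p=np.load("top0.npz")['p'][180:300,120:450,::-1];cv2.imwrite("pics/crop_t.png",cv2.resize(p,None,fx=2.4,fy=2.4))
p=np.load("side0.npz")['p'][140:360,150:350,::-1];cv2.imwrite("pics/crop_s.png",cv2.resize(p,None,fx=2.7,fy=2.7))
E
```

```text
top brass [80.9 52.6] [64, 37, 35, 32, 868] [0.842  0.4195 0.032 ] ell [31.2 33.5] [70.4 75.6]
top brass [285.3  67.9] [275, 46, 21, 45, 201] [ 0.819  -0.0431  0.0097] ell [ 3.9 64. ] [  8.9 147.9]
top brass [254.8 136.5] [188, 134, 133, 6, 389] [0.6559 0.0269 0.0132] ell [  2.6 153.8] [  5.9 347.5]
top brass [428.1 154.9] [400, 143, 56, 25, 243] [ 0.6172 -0.3673  0.0074] ell [ 3.9 73.2] [  8.8 166.5]
top brass [256.4 166.2] [190, 163, 132, 7, 393] [0.5879 0.0232 0.0132] ell [  2.7 152.6] [  6.1 342.1]
top brass [231.3 228.5] [218, 215, 28, 28, 627] [0.4475 0.0775 0.0345] ell [27.3 27.5] [58.9 59.3]
top brass [315.  226.8] [308, 220, 15, 14, 170] [ 0.4519 -0.1035  0.0346] ell [13.4 14.3] [29. 31.]
top brass [151.1 231.3] [142, 222, 19, 19, 286] [0.441  0.2498 0.0346] ell [18.1 18.4] [39.  39.5]
top brass [411.  241.4] [397, 230, 28, 23, 495] [ 0.4212 -0.3114  0.034 ] ell [22.2 26.6] [48.1 57.5]
top blue [238.4 151.8] [228, 141, 22, 22, 449] [0.6197 0.0636 0.017 ] ell [23.1 24.2] [51.7 54.3]
top blue [270.5 150.8] [260, 141, 22, 21, 444] [ 0.6225 -0.0083  0.0169] ell [23.  24.1] [51.5
[... 1545 characters left out ...]
ass [271.1 333.1] [257, 316, 30, 36, 840] [ 0.4182 -0.3197  0.0305] ell [28.8 35.2] [44.2 54. ]
side blue [266.8 168.6] [257, 162, 21, 14, 187] [0.615  0.1335 0.0168] ell [12.1 18.7] [28.6 44.4]
side blue [279.2 183.9] [269, 177, 22, 15, 212] [0.6175 0.0602 0.0172] ell [13.1 20. ] [29.5 45.1]
side blue [292.6 200.6] [281, 193, 25, 17, 248] [ 0.62   -0.0111  0.0169] ell [14.3 21.7] [30.7 46.6]
side blue [307.3 219. ] [295, 210, 26, 19, 293] [ 0.6225 -0.0828  0.0169] ell [16.  22.9] [32.7 46.7]
side red [320.6 232.3] [307, 223, 29, 20, 366] [ 0.6223 -0.1424  0.0298] ell [13.2 33.7] [25.5 65.1]
side turq [181.  218.1] [160, 193, 42, 51, 1244] [0.3455 0.0248 0.0329] ell [27.  61.2] [ 54.5 123.4]
```

View pics/crop_t.png

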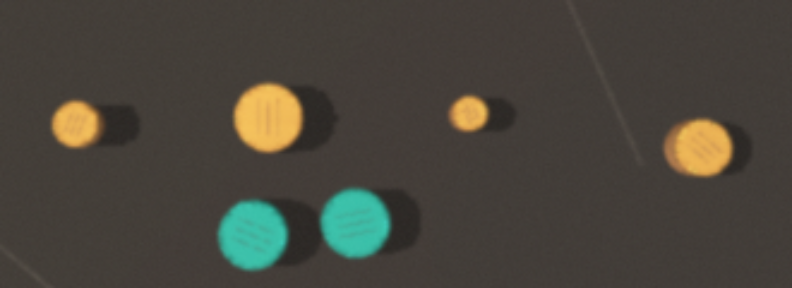

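View pics/crop_s.png

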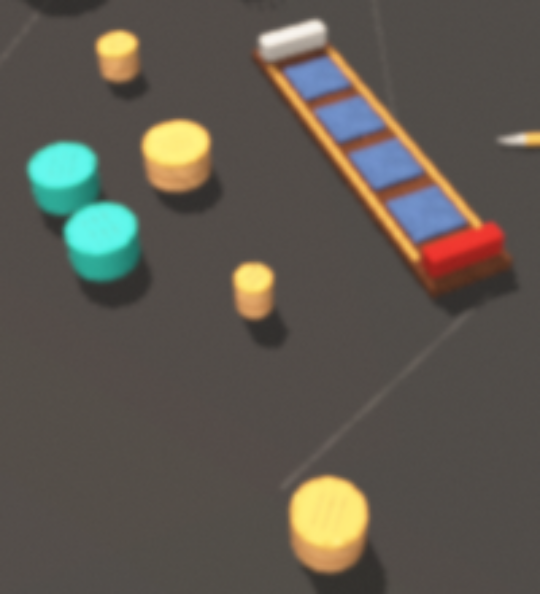

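```bash
cat >> h.py <<'E'
def topface(n,p,d,c0,hmin=0.031):
    """centre px of brass top: brass pixels near c0 that depth puts above hmin, ellipse fit"""
    cm=eyes.camera_model(n)
    m=mask(p,'brass'); v,u=np.nonzero(m)
    k=np.hypot(u-c0[0],v-c0[1])<24; u,v=u[k],v[k]
    P=np.array([ (lambda o,dr:o+dr*d[b,a])(*ray(n,a,b)) for a,b in zip(u,v)])
    z=P[:,2]; k=z>np.percentile(z,90)-0.004
    mm=np.zeros(m.shape,np.uint8); mm[v[k],u[k]]=255
    ct=max(cv2.findContours(mm,0,1)[0],key=cv2.contourArea)
    mo=cv2.moments(cv2.convexHull(ct)); hull=cv2.convexHull(ct)
    c=np.array([mo['m10']/mo['m00'],mo['m01']/mo['m00']])
    w=np.array([plane(n,*q[0],np.percentile(z[k],50)) for q in hull])
    A=cv2.contourArea(np.float32(w[:,:2]*1000).reshape(-1,1,2))
    return c,2*np.sqrt(A/np.pi),np.median(z[k])
E
python3 - <<'E'
from h import *
F={n:np.load(n+"0.npz") for n in("top","side")}
for nm,a,b in(("30",(315,227),(243,242)),("40",(151,231),(193,157)),("50",(412,241),(271,330)),("60",(231,228),(215,194))):
    t=topface("top",F["top"]["p"],F["top"]["d"],a); s=topface("side",F["side"]["p"],F["side"]["d"],b)
    q,e=tri(t[0],s[0])
    print(nm,t[0].round(1),s[0].round(1),'dia',round(t[1],1),round(s[1],1),'z',t[2].round(4),s[2].round(4),'tri',q.round(4),'gap',round(e,4),'top@.034',plane("top",*t[0],.034)[:2].round(4),'side',plane("side",*s[0],.034)[:2].round(4))
bt=sorted(c[0].tolist() for c in [(x[0],) for x in blobs(F["top"]["p"],'blue')]);bs=sorted(x[0].tolist() for x in blobs(F["side"]["p"],'blue'))
for a,b in zip(bt,bs):
    q,e=tri(a,b);print('pad',q.round(4),round(e,4),'top',plane("top",*a,.016)[:2].round(4),'side',plane("side",*b,.016)[:2].round(4))
E
```

```text
30 [315.2 227. ] [243.  242.8] dia 27.7 29.0 z 0.0353 0.0348 tri [ 0.451  -0.1041  0.0326] gap 0.0013 top@.034 [ 0.4515 -0.1041] side [ 0.4499 -0.1052]
40 [150.8 231.4] [192.6 156. ] dia 38.0 39.2 z 0.0349 0.035 tri [0.44   0.2507 0.0336] gap 0.0015 top@.034 [0.4407 0.2505] side [0.4392 0.2504]
50 [412.3 241.2] [271.  329.7] dia 48.1 49.0 z 0.035 0.035 tri [ 0.421  -0.3146  0.0321] gap 0.0013 top@.034 [ 0.4216 -0.3141] side [ 0.42   -0.3154]Traceback (most recent call last):
  File "<stdin>", line 4, in <module>
  File "h.py", line 26, in topface
    P=np.array([ (lambda o,dr:o+dr*d[b,a])(*ray(n,a,b)) for a,b in zip(u,v)])
                                            ~~~^^^^^^^
  File "h.py", line 4, in ray
    c=eyes.camera_model(n);P=np.array(c['pose'])
ValueError: time passes only in moves, steps and waits
```

```bash
sed -i 's/c=eyes.camera_model(n);P=/c=CM(n);P=/; s/cm=eyes.camera_model(n)/pass/' h.py; cat >> h.py <<'E'
_c={}
def CM(n):
    if n not in _c:_c[n]=eyes.camera_model(n)
    return _c[n]
E
python3 - <<'E'
from h import *
F={n:np.load(n+"0.npz") for n in("top","side")}
for nm,a,b in(("60",(231,228),(215,194)),):
    t=topface("top",F["top"]["p"],F["top"]["d"],a); s=topface("side",F["side"]["p"],F["side"]["d"],b)
    q,e=tri(t[0],s[0])
    print(nm,t[0].round(1),s[0].round(1),'dia',round(t[1],1),round(s[1],1),'z',t[2].round(4),s[2].round(4),'tri',q.round(4),'gap',round(e,4),'top@.034',plane("top",*t[0],.034)[:2].round(4),'side',plane("side",*s[0],.034)[:2].round(4))
bt=sorted(x[0].tolist() for x in blobs(F["top"]["p"],'blue'));bs=sorted(x[0].tolist() for x in blobs(F["side"]["p"],'blue'))
for a,b in zip(bt,bs):
    q,e=tri(a,b);print('pad',q.round(4),round(e,4),'top',plane("top",*a,.016)[:2].round(4),'side',plane("side",*b,.016)[:2].round(4))
print(r.get_state()['clock'])
E
```

```text
60 [231.  228.7] [214.2 193. ] dia 58.0 59.5 z 0.0351 0.0353 tri [0.4463 0.0784 0.0323] gap 0.0018 top@.034 [0.4471 0.0781] side [0.4449 0.0766]
pad [0.6168 0.136  0.0146] 0.0013 top [0.6172 0.1357] side [0.6154 0.1344]
pad [0.6199 0.0638 0.0137] 0.0011 top [0.6199 0.0636] side [0.6181 0.0614]
pad [ 0.6224 -0.0082  0.0138] 0.0014 top [ 0.6227 -0.0083] side [ 0.6205 -0.0102]
pad [ 0.6248 -0.0803  0.0139] 0.0013 top [ 0.625  -0.0803] side [ 0.623 -0.082]
0.1
```

Sizes confirmed from both views: blank30 at (0.450,-0.104), blank40 at (0.440,0.250), blank50 at (0.421,-0.315), blank60 at (0.446,0.078). The pad nearest red is at (0.624,-0.081). I'll take blank30 first.

Request:
servo_tool(
  deltas=[
    {"dx":6.59,"dy":-6.42,"dz":1.7,"az":-12,"hand":60},
    {"dx":6.59,"dy":-6.42,"dz":1.7,"az":-12,"hand":60},
    {"dx":6.59,"dy":-6.42,"dz":1.7,"az":-12,"hand":60},
    {"dx":6.59,"dy":-6.42,"dz":1.7,"az":-12,"hand":60},
    {"dx":6.59,"dy":-6.42,"dz":1.7,"az":-12,"hand":60},
    {"dx":6.59,"dy":-6.42,"dz":1.7,"az":-12,"hand":60},
    {"dx":6.59,"dy":-6.42,"dz":1.7,"az":-12,"hand":60},
    {"dx":6.59,"dy":-6.42,"dz":1.7,"az":-12,"hand":60},
    {"dx":6.59,"dy":-6.42,"dz":1.7,"az":-12,"hand":60},
    {"dx":6.59,"dy":-6.42,"dz":1.7,"az":-12,"hand":60},
  ],
)

```text
schema error: expected keys dx, dy, dz, ax, ay, az, hand
```

Request:
servo_tool(
  deltas=[
    {"dx":6.59,"dy":-6.42,"dz":1.7,"ax":0,"ay":0,"az":-12,"hand":60},
    {"dx":6.59,"dy":-6.42,"dz":1.7,"ax":0,"ay":0,"az":-12,"hand":60},
    {"dx":6.59,"dy":-6.42,"dz":1.7,"ax":0,"ay":0,"az":-12,"hand":60},
    {"dx":6.59,"dy":-6.42,"dz":1.7,"ax":0,"ay":0,"az":-12,"hand":60},
    {"dx":6.59,"dy":-6.42,"dz":1.7,"ax":0,"ay":0,"az":-12,"hand":60},
    {"dx":6.59,"dy":-6.42,"dz":1.7,"ax":0,"ay":0,"az":-12,"hand":60},
    {"dx":6.59,"dy":-6.42,"dz":1.7,"ax":0,"ay":0,"az":-12,"hand":60},
    {"dx":6.59,"dy":-6.42,"dz":1.7,"ax":0,"ay":0,"az":-12,"hand":60},
    {"dx":6.59,"dy":-6.42,"dz":1.7,"ax":0,"ay":0,"az":-12,"hand":60},
    {"dx":6.59,"dy":-6.42,"dz":1.7,"ax":0,"ay":0,"az":-12,"hand":60},
  ],
  newtons=10,
)

```text
clock: 1.35
tool_pos: [0.4531, -0.0988, 0.1612]
eef_rot: [0.702, 0.712, 0.002, -0.0]
contact_force: [0.0, -0.5, 0.2]
opening: 0.68
```

Request:
servo_tool(
  deltas=[
    {"dx":0,"dy":0,"dz":0,"ax":0,"ay":0,"az":0,"hand":60},
    {"dx":0,"dy":0,"dz":0,"ax":0,"ay":0,"az":0,"hand":60},
    {"dx":0,"dy":0,"dz":0,"ax":0,"ay":0,"az":0,"hand":60},
  ],
)

```text
clock: 1.72
tool_pos: [0.4498, -0.1068, 0.1618]
eef_rot: [0.708, 0.707, -0.0, 0.0]
contact_force: [0.1, -0.3, 0.3]
opening: 0.681
```

```bash
python3 - <<'E'
from h import *
s=r.get_state();print(s['tool_pos'],s['eef_rot'],s['q'])
p,d=eyes.snapshot("side");cv2.imwrite("pics/s1.png",p[:,:,::-1])
E
```

```text
[ 0.44975003 -0.10678414  0.16184081] [ 7.07638730e-01  7.06574345e-01 -3.08335291e-04  1.65088916e-04] [ 0.33049769  0.67811379 -0.31348995  2.13579604  0.52093741  0.40068684
 -0.40440249]
```

View pics/s1.png

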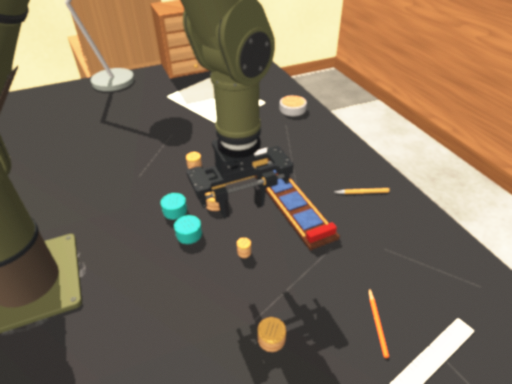

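The side view shows the gripper level above the row, jaws opening along x, and blank30 at (243,247) clear below. Next I descend.

Request:
servo_tool(
  deltas=[
    {"dx":0.04,"dy":0,"dz":0.8,"ax":0,"ay":0,"az":0,"hand":60},
    {"dx":0.04,"dy":0,"dz":1.5,"ax":0,"ay":0,"az":0,"hand":60},
    {"dx":0.04,"dy":0,"dz":2.0,"ax":0,"ay":0,"az":0,"hand":60},
    {"dx":0.04,"dy":0,"dz":2.2,"ax":0,"ay":0,"az":0,"hand":60},
    {"dx":0.04,"dy":0,"dz":2.2,"ax":0,"ay":0,"az":0,"hand":60},
    {"dx":0.04,"dy":0,"dz":2.2,"ax":0,"ay":0,"az":0,"hand":60},
  ],
)

```text
clock: 2.52
tool_pos: [0.4503, -0.1034, 0.0295]
eef_rot: [0.707, 0.707, 0.0, -0.0]
contact_force: [0.3, -0.3, 0.2]
opening: 0.681
```

Request:
servo_tool(
  deltas=[
    {"dx":0,"dy":0,"dz":0,"ax":0,"ay":0,"az":0,"hand":20},
    {"dx":0,"dy":0,"dz":0,"ax":0,"ay":0,"az":0,"hand":20},
    {"dx":0,"dy":0,"dz":0,"ax":0,"ay":0,"az":0,"hand":20},
    {"dx":0,"dy":0,"dz":0,"ax":0,"ay":0,"az":0,"hand":20},
    {"dx":0,"dy":0,"dz":0,"ax":0,"ay":0,"az":0,"hand":20},
    {"dx":0,"dy":0,"dz":0,"ax":0,"ay":0,"az":0,"hand":20},
  ],
  newtons=15,
)

```text
clock: 3.28
tool_pos: [0.4504, -0.1029, 0.0298]
eef_rot: [0.707, 0.708, -0.0, 0.0]
contact_force: [1.6, -0.7, 1.7]
opening: 0.336
```

Request:
servo_tool(
  deltas=[
    {"dx":0,"dy":0,"dz":-0.4,"ax":0,"ay":0,"az":0,"hand":20},
    {"dx":0,"dy":0,"dz":-0.9,"ax":0,"ay":0,"az":0,"hand":20},
    {"dx":0.1,"dy":0.6,"dz":-1.1,"ax":0,"ay":0,"az":0,"hand":20},
    {"dx":0.2,"dy":1.3,"dz":-1.1,"ax":0,"ay":0,"az":0,"hand":20},
    {"dx":0.3,"dy":2.1,"dz":-1.1,"ax":0,"ay":0,"az":0,"hand":20},
    {"dx":0.39,"dy":2.7,"dz":-1.1,"ax":0,"ay":0,"az":0,"hand":20},
    {"dx":0.39,"dy":2.89,"dz":-1.1,"ax":0,"ay":0,"az":0,"hand":20},
    {"dx":0.39,"dy":2.89,"dz":-1.1,"ax":0,"ay":0,"az":0,"hand":20},
    {"dx":0.39,"dy":2.89,"dz":-1.1,"ax":0,"ay":0,"az":0,"hand":20},
  ],
)

```text
clock: 4.4
tool_pos: [0.6218, -0.0796, 0.0953]
eef_rot: [0.706, 0.708, -0.001, -0.001]
contact_force: [0.1, 0.9, -2.1]
opening: 0.334
```

```bash
python3 - <<'E'
from h import *
s=r.get_state();print(s['tool_pos'],s['eef_rot'],s['opening'],s['contact_force'])
for n in("side","top"):
    p,d=eyes.snapshot(n);cv2.imwrite(f"pics/{n}2.png",p[:,:,::-1])
E
```

```text
[ 0.6218331  -0.07964397  0.09531952] [ 7.06398503e-01  7.07812967e-01 -1.28757777e-03 -5.47979254e-04] 0.3338659298620529 [ 0.06039799  0.90283279 -2.13452094]
```

View pics/side2.png

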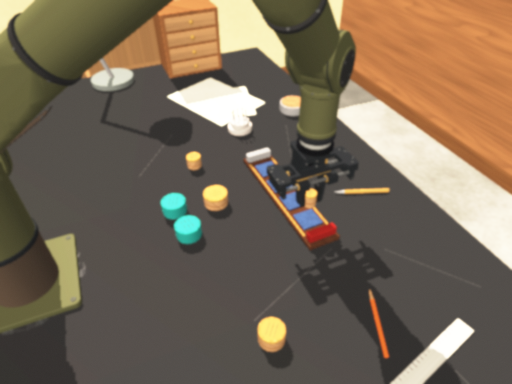

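Blank30 is held upright over the pad next to red (side view ~(311,199)). I lower it and release.

Request:
servo_tool(
  deltas=[
    {"dx":0,"dy":0.03,"dz":0.4,"ax":0,"ay":0,"az":0,"hand":20},
    {"dx":0,"dy":0.03,"dz":0.7,"ax":0,"ay":0,"az":0,"hand":20},
    {"dx":0,"dy":0.03,"dz":0.82,"ax":0,"ay":0,"az":0,"hand":20},
    {"dx":0,"dy":0.03,"dz":0.82,"ax":0,"ay":0,"az":0,"hand":20},
    {"dx":0,"dy":0.03,"dz":0.82,"ax":0,"ay":0,"az":0,"hand":20},
  ],
)

```text
clock: 5.12
tool_pos: [0.6254, -0.079, 0.0461]
eef_rot: [0.706, 0.708, -0.0, -0.0]
contact_force: [0.8, -0.0, -1.4]
opening: 0.338
```

Request:
servo_tool(
  deltas=[
    {"dx":0,"dy":0,"dz":0,"ax":0,"ay":0,"az":0,"hand":50},
    {"dx":0,"dy":0,"dz":0,"ax":0,"ay":0,"az":0,"hand":50},
    {"dx":0,"dy":0,"dz":0,"ax":0,"ay":0,"az":0,"hand":50},
    {"dx":0,"dy":0,"dz":-0.5,"ax":0,"ay":0,"az":0,"hand":60},
    {"dx":0,"dy":0,"dz":-1.2,"ax":0,"ay":0,"az":0,"hand":70},
    {"dx":1.0,"dy":-1,"dz":-1.6,"ax":0,"ay":0,"az":0,"hand":70},
    {"dx":2,"dy":-2,"dz":-1.6,"ax":0,"ay":0,"az":0,"hand":70},
    {"dx":3,"dy":-3,"dz":-1.6,"ax":0,"ay":0,"az":0,"hand":70},
    {"dx":4.5,"dy":-3.05,"dz":-1.6,"ax":0,"ay":0,"az":0,"hand":70},
    {"dx":5.52,"dy":-3.05,"dz":-1.6,"ax":0,"ay":0,"az":0,"hand":70},
  ],
)

```text
clock: 6.38
tool_pos: [0.4583, 0.1722, 0.1424]
eef_rot: [0.707, 0.708, -0.0, 0.0]
contact_force: [0.5, 0.3, -0.5]
opening: 0.798
```

Request:
servo_tool(
  deltas=[
    {"dx":0,"dy":0,"dz":0,"ax":0,"ay":0,"az":0,"hand":70},
    {"dx":0,"dy":0,"dz":0,"ax":0,"ay":0,"az":0,"hand":70},
    {"dx":0,"dy":0,"dz":0,"ax":0,"ay":0,"az":0,"hand":70},
  ],
)

```text
clock: 6.75
tool_pos: [0.4598, 0.169, 0.1417]
eef_rot: [0.708, 0.707, -0.001, 0.001]
contact_force: [0.4, 0.2, -0.2]
opening: 0.792
```

```bash
python3 - <<'E'
from h import *
s=r.get_state();print(s['tool_pos'],s['eef_rot'],s['opening'],s['contact_force'],s['q'])
for n in("side","top"):
    p,d=eyes.snapshot(n);cv2.imwrite(f"pics/{n}3.png",p[:,:,::-1]);np.savez(f"{n}3.npz",p=p,d=d)
E
```

```text
[0.45975797 0.16901645 0.14174442] [ 7.07619184e-01  7.06593503e-01 -6.68556374e-04  5.15089228e-04] 0.7921782510040264 [ 0.3841828   0.23109882 -0.19721074] [-0.10208309  0.77702953 -0.56715587  2.06123602  0.82208105  0.54205351
 -1.27505412]
```

View pics/top3.png

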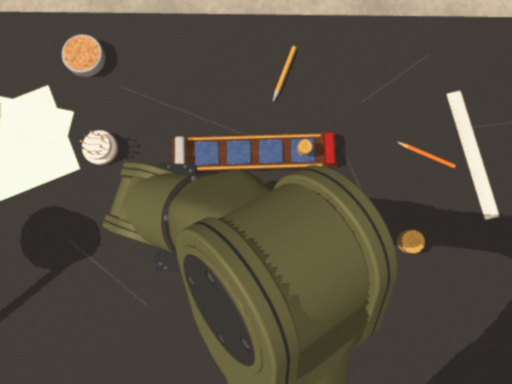

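View pics/side3.png

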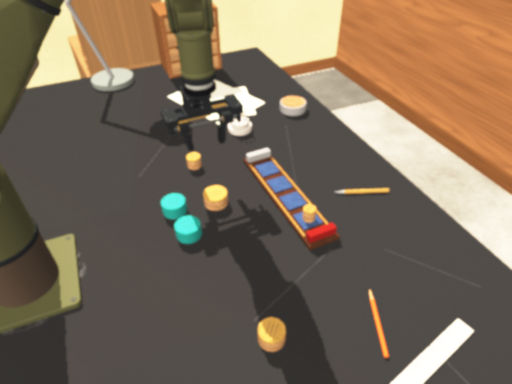

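Blank30 stands on the pad at top px (305,147), side px (309,213). I'll measure its centring while noting how far to move next.

```bash
python3 - <<'E'
from h import *
F={n:np.load(n+"3.npz") for n in("top","side")}
t=topface("top",F["top"]["p"],F["top"]["d"],(305,147)) if 0 else None
for n,c0 in(("top",(305,147)),("side",(309,210))):
    p,d=F[n]['p'],F[n]['d'];m=mask(p,'brass');v,u=np.nonzero(m)
    P=np.array([(lambda o,dr:o+dr*d[b,a])(*ray(n,a,b)) for a,b in zip(u,v)])
    k=(np.hypot(u-c0[0],v-c0[1])<20)&(P[:,2]>.043)
    c=(u[k].mean(),v[k].mean());print(n,np.round(c,1),k.sum(),np.median(P[k,2]).round(4),plane(n,*c,.05).round(4))
    globals()[n]=c
print(tri(top,side))
E
```

```text
top [304.3 146.4] 151 0.051 [ 0.6255 -0.0802  0.05  ]
side [308.8 209. ] 115 0.0507 [ 0.6232 -0.0834  0.05  ]
(array([ 0.62576891, -0.08044343,  0.04661067]), np.float64(0.0011012889990101554))
```

Blank30 is centred to about 1.5 mm or better in both views. Next is blank40.

Request:
servo_tool(
  deltas=[
    {"dx":0.8,"dy":-0.33,"dz":0,"ax":0,"ay":0,"az":0,"hand":70},
    {"dx":1.36,"dy":-0.33,"dz":0,"ax":0,"ay":0,"az":0,"hand":70},
    {"dx":1.36,"dy":-0.33,"dz":0.2,"ax":0,"ay":0,"az":0,"hand":70},
    {"dx":1.36,"dy":-0.33,"dz":0.4,"ax":0,"ay":0,"az":0,"hand":70},
    {"dx":1.36,"dy":-0.33,"dz":0.4,"ax":0,"ay":0,"az":0,"hand":70},
    {"dx":1.36,"dy":-0.33,"dz":0.4,"ax":0,"ay":0,"az":0,"hand":70},
  ],
)

```text
clock: 7.6
tool_pos: [0.4395, 0.2515, 0.1178]
eef_rot: [0.707, 0.707, -0.0, 0.0]
contact_force: [0.6, 0.9, 0.5]
opening: 0.79
```

Request:
servo_tool(
  deltas=[
    {"dx":0,"dy":0,"dz":0.6,"ax":0,"ay":0,"az":0,"hand":70},
    {"dx":0,"dy":0,"dz":1.1,"ax":0,"ay":0,"az":0,"hand":70},
    {"dx":0,"dy":0,"dz":1.4,"ax":0,"ay":0,"az":0,"hand":70},
    {"dx":0,"dy":0,"dz":1.48,"ax":0,"ay":0,"az":0,"hand":70},
    {"dx":0,"dy":0,"dz":1.48,"ax":0,"ay":0,"az":0,"hand":70},
    {"dx":0,"dy":0,"dz":1.48,"ax":0,"ay":0,"az":0,"hand":30},
    {"dx":0,"dy":0,"dz":1.48,"ax":0,"ay":0,"az":0,"hand":30},
    {"dx":0,"dy":0,"dz":1.48,"ax":0,"ay":0,"az":0,"hand":30},
    {"dx":0,"dy":0,"dz":1.48,"ax":0,"ay":0,"az":0,"hand":30},
    {"dx":0,"dy":0,"dz":1.48,"ax":0,"ay":0,"az":0,"hand":30},
  ],
)

```text
clock: 8.85
tool_pos: [0.4395, 0.2527, 0.0295]
eef_rot: [0.707, 0.708, 0.0, 0.0]
contact_force: [-0.8, -0.2, 4.5]
opening: 0.447
```

Request:
servo_tool(
  deltas=[
    {"dx":0,"dy":0,"dz":0,"ax":0,"ay":0,"az":0,"hand":30},
    {"dx":0,"dy":0,"dz":0,"ax":0,"ay":0,"az":0,"hand":30},
  ],
)

```text
clock: 9.1
tool_pos: [0.4395, 0.2527, 0.0295]
eef_rot: [0.707, 0.708, 0.0, 0.0]
contact_force: [0.2, -0.5, 5.6]
opening: 0.449
```

Request:
servo_tool(
  deltas=[
    {"dx":0,"dy":0,"dz":-0.5,"ax":0,"ay":0,"az":0,"hand":30},
    {"dx":0,"dy":0,"dz":-1.1,"ax":0,"ay":0,"az":0,"hand":30},
    {"dx":-0.5,"dy":0.4,"dz":-1.4,"ax":0,"ay":0,"az":0,"hand":30},
    {"dx":-1.1,"dy":0.9,"dz":-1.4,"ax":0,"ay":0,"az":0,"hand":30},
    {"dx":-1.8,"dy":1.4,"dz":-1.4,"ax":0,"ay":0,"az":0,"hand":30},
    {"dx":-2.5,"dy":1.9,"dz":-1.4,"ax":0,"ay":0,"az":0,"hand":30},
    {"dx":-3.2,"dy":2.4,"dz":-1.4,"ax":0,"ay":0,"az":0,"hand":30},
    {"dx":-3.9,"dy":2.8,"dz":-1.4,"ax":0,"ay":0,"az":0,"hand":30},
    {"dx":-4.33,"dy":3.03,"dz":-1.4,"ax":0,"ay":0,"az":0,"hand":30},
    {"dx":-4.33,"dy":3.03,"dz":-1.4,"ax":0,"ay":0,"az":0,"hand":30},
  ],
)

```text
clock: 10.35
tool_pos: [0.6219, -0.0106, 0.1121]
eef_rot: [0.709, 0.706, -0.001, 0.0]
contact_force: [-0.2, 0.6, -0.6]
opening: 0.45
```

Request:
servo_tool(
  deltas=[
    {"dx":0,"dy":0,"dz":0,"ax":0,"ay":0,"az":0,"hand":30},
    {"dx":0,"dy":0,"dz":0,"ax":0,"ay":0,"az":0,"hand":30},
    {"dx":0,"dy":0,"dz":0,"ax":0,"ay":0,"az":0,"hand":30},
  ],
)

```text
clock: 10.72
tool_pos: [0.6212, -0.0054, 0.1133]
eef_rot: [0.706, 0.708, 0.0, -0.0]
contact_force: [0.2, -0.8, -0.1]
opening: 0.451
```

Request:
servo_tool(
  deltas=[
    {"dx":0,"dy":0,"dz":0.5,"ax":0,"ay":0,"az":0,"hand":30},
    {"dx":0,"dy":0,"dz":0.9,"ax":0,"ay":0,"az":0,"hand":30},
    {"dx":0,"dy":0,"dz":1.05,"ax":0,"ay":0,"az":0,"hand":30},
    {"dx":0,"dy":0,"dz":1.05,"ax":0,"ay":0,"az":0,"hand":30},
    {"dx":0,"dy":0,"dz":1.05,"ax":0,"ay":0,"az":0,"hand":30},
  ],
)

```text
clock: 11.35
tool_pos: [0.6222, -0.0065, 0.0509]
eef_rot: [0.707, 0.708, 0.001, 0.0]
contact_force: [-0.6, 0.1, -0.2]
opening: 0.442
```

Request:
servo_tool(
  deltas=[
    {"dx":-0.01,"dy":0,"dz":0.08,"ax":0,"ay":0,"az":0,"hand":30},
    {"dx":-0.01,"dy":0,"dz":0.08,"ax":0,"ay":0,"az":0,"hand":30},
    {"dx":-0.01,"dy":0,"dz":0.08,"ax":0,"ay":0,"az":0,"hand":30},
    {"dx":-0.01,"dy":0,"dz":0.08,"ax":0,"ay":0,"az":0,"hand":60},
    {"dx":-0.01,"dy":0,"dz":0.08,"ax":0,"ay":0,"az":0,"hand":60},
    {"dx":-0.01,"dy":0,"dz":0.08,"ax":0,"ay":0,"az":0,"hand":60},
    {"dx":0,"dy":0,"dz":-0.4,"ax":0,"ay":0,"az":0,"hand":70},
    {"dx":0,"dy":0,"dz":-1.1,"ax":0,"ay":0,"az":0,"hand":80},
    {"dx":-0.6,"dy":-0.5,"dz":-1.6,"ax":0,"ay":0,"az":0,"hand":80},
    {"dx":-1.4,"dy":-1,"dz":-1.6,"ax":0,"ay":0,"az":0,"hand":80},
  ],
)

```text
clock: 12.6
tool_pos: [0.5631, -0.0899, 0.1489]
eef_rot: [0.705, 0.709, 0.002, 0.002]
contact_force: [0.9, -0.7, -1.4]
opening: 0.909
```

Request:
servo_tool(
  deltas=[
    {"dx":-0.7,"dy":-0.5,"dz":0,"ax":0,"ay":0,"az":0,"hand":80},
    {"dx":-1.4,"dy":-1.0,"dz":0,"ax":0,"ay":0,"az":0,"hand":80},
    {"dx":-2.1,"dy":-1.5,"dz":0,"ax":0,"ay":0,"az":0,"hand":80},
    {"dx":-2.8,"dy":-2.0,"dz":0,"ax":0,"ay":0,"az":0,"hand":80},
    {"dx":-3.4,"dy":-2.3,"dz":0,"ax":0,"ay":0,"az":0,"hand":80},
    {"dx":-3.73,"dy":-2.35,"dz":0,"ax":0,"ay":0,"az":0,"hand":80},
    {"dx":-3.73,"dy":-2.35,"dz":0,"ax":0,"ay":0,"az":0,"hand":80},
    {"dx":-3.73,"dy":-2.35,"dz":0,"ax":0,"ay":0,"az":0,"hand":80},
    {"dx":-3.73,"dy":-2.35,"dz":0,"ax":0,"ay":0,"az":0,"hand":80},
  ],
)

```text
clock: 13.72
tool_pos: [0.4218, -0.3135, 0.1464]
eef_rot: [0.706, 0.709, 0.0, -0.0]
contact_force: [-0.0, 0.7, 0.0]
opening: 0.908
```

```bash
cat >> h.py <<'E'
def raised(n,p,d,c0,h=.043,R=20):
    m=mask(p,'brass');v,u=np.nonzero(m);k=np.hypot(u-c0[0],v-c0[1])<R;u,v=u[k],v[k]
    P=np.array([(lambda o,dr:o+dr*d[b,a])(*ray(n,a,b)) for a,b in zip(u,v)])
    k=P[:,2]>h; c=(u[k].mean(),v[k].mean())
    return np.round(c,1),k.sum(),np.median(P[k,2]).round(4),plane(n,*c,.05).round(4)
E
python3 - <<'E'
from h import *
s=r.get_state();print(s['clock'],s['tool_pos'],s['eef_rot'],s['opening'],s['contact_force'],s['q'])
for n in("side","top"):
    p,d=eyes.snapshot(n);cv2.imwrite(f"pics/{n}4.png",p[:,:,::-1]);np.savez(f"{n}4.npz",p=p,d=d)
E
```

```text
13.725 [ 0.42182555 -0.31346304  0.14639655] [ 7.05596599e-01  7.08613652e-01  3.61396250e-04 -1.71066018e-05] 0.9082664495149015 [-0.0186763   0.73215783  0.02995452] [ 0.96061363  0.82854321 -0.69679321  1.95173098  0.84712528  0.68193847
 -0.27067527]
```

View pics/top4.png

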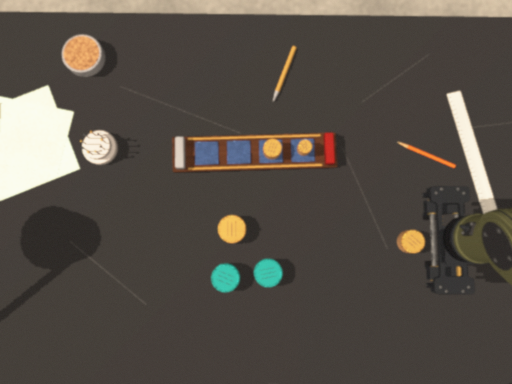

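View pics/side4.png

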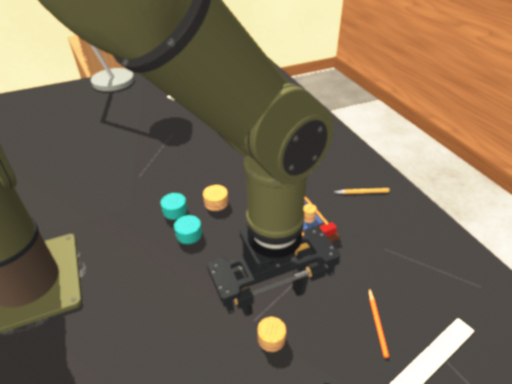

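Blank40 sits on the second pad (top px (273,147)), and the gripper is above blank50. I descend and grasp it.

Request:
servo_tool(
  deltas=[
    {"dx":-0.01,"dy":0,"dz":0.7,"ax":0,"ay":0,"az":0,"hand":80},
    {"dx":-0.01,"dy":0,"dz":1.3,"ax":0,"ay":0,"az":0,"hand":80},
    {"dx":-0.01,"dy":0,"dz":1.8,"ax":0,"ay":0,"az":0,"hand":80},
    {"dx":-0.01,"dy":0,"dz":1.96,"ax":0,"ay":0,"az":0,"hand":80},
    {"dx":-0.01,"dy":0,"dz":1.96,"ax":0,"ay":0,"az":0,"hand":80},
    {"dx":-0.01,"dy":0,"dz":1.96,"ax":0,"ay":0,"az":0,"hand":40},
    {"dx":-0.01,"dy":0,"dz":1.96,"ax":0,"ay":0,"az":0,"hand":40},
    {"dx":-0.01,"dy":0,"dz":1.96,"ax":0,"ay":0,"az":0,"hand":40},
    {"dx":-0.01,"dy":0,"dz":1.96,"ax":0,"ay":0,"az":0,"hand":40},
    {"dx":-0.01,"dy":0,"dz":1.96,"ax":0,"ay":0,"az":0,"hand":40},
  ],
)

```text
clock: 15.08
tool_pos: [0.4211, -0.3158, 0.0291]
eef_rot: [0.707, 0.708, -0.0, 0.0]
contact_force: [-1.4, -0.6, 5.8]
opening: 0.556
```

Request:
servo_tool(
  deltas=[
    {"dx":0,"dy":0,"dz":0,"ax":0,"ay":0,"az":0,"hand":40},
    {"dx":0,"dy":0,"dz":0,"ax":0,"ay":0,"az":0,"hand":40},
  ],
  newtons=20,
)

```text
clock: 15.32
tool_pos: [0.4212, -0.3158, 0.0291]
eef_rot: [0.707, 0.708, -0.0, 0.0]
contact_force: [-1.0, 0.3, 6.6]
opening: 0.559
```

```bash
python3 - <<'E'
from h import *
f=np.load("top4.npz");print(raised("top",f['p'],f['d'],(273,147)),raised("top",f['p'],f['d'],(305,147)))
s=r.get_state();print(s['tool_pos'],s['opening']*88.1)
E
```

```text
(array([271.9, 147.9]), np.int64(259), np.float64(0.0509), array([ 0.6218, -0.0097,  0.05  ])) (array([304.4, 146.4]), np.int64(148), np.float64(0.0511), array([ 0.6256, -0.0804,  0.05  ]))
[ 0.42116098 -0.31582663  0.02910169] 49.239159997038065
```

Request:
servo_tool(
  deltas=[
    {"dx":0,"dy":0,"dz":-0.5,"ax":0,"ay":0,"az":0,"hand":40},
    {"dx":0,"dy":0,"dz":-1.1,"ax":0,"ay":0,"az":0,"hand":40},
    {"dx":0.4,"dy":0.2,"dz":-1.5,"ax":0,"ay":0,"az":0,"hand":40},
    {"dx":1.0,"dy":0.5,"dz":-1.6,"ax":0,"ay":0,"az":0,"hand":40},
    {"dx":1.7,"dy":0.9,"dz":-1.6,"ax":0,"ay":0,"az":0,"hand":40},
    {"dx":2.4,"dy":1.3,"dz":-1.6,"ax":0,"ay":0,"az":0,"hand":40},
    {"dx":3.1,"dy":1.7,"dz":-1.6,"ax":0,"ay":0,"az":0,"hand":40},
    {"dx":3.8,"dy":2.0,"dz":-1.6,"ax":0,"ay":0,"az":0,"hand":40},
    {"dx":4.5,"dy":2.4,"dz":-1.6,"ax":0,"ay":0,"az":0,"hand":40},
    {"dx":5.2,"dy":2.8,"dz":-1.6,"ax":0,"ay":0,"az":0,"hand":40},
  ],
)

```text
clock: 16.58
tool_pos: [0.5888, -0.0021, 0.1241]
eef_rot: [0.706, 0.708, -0.0, -0.0]
contact_force: [0.1, 0.1, -2.0]
opening: 0.558
```

Request:
servo_tool(
  deltas=[
    {"dx":0.6,"dy":0.3,"dz":0,"ax":0,"ay":0,"az":0,"hand":40},
    {"dx":1.0,"dy":0.5,"dz":0,"ax":0,"ay":0,"az":0,"hand":40},
    {"dx":1.08,"dy":0.5,"dz":0,"ax":0,"ay":0,"az":0,"hand":40},
    {"dx":1.08,"dy":0.5,"dz":0,"ax":0,"ay":0,"az":0,"hand":40},
    {"dx":1.08,"dy":0.5,"dz":0,"ax":0,"ay":0,"az":0,"hand":40},
    {"dx":1.08,"dy":0.5,"dz":0,"ax":0,"ay":0,"az":0,"hand":40},
  ],
)

```text
clock: 17.32
tool_pos: [0.6182, 0.06, 0.1245]
eef_rot: [0.707, 0.707, -0.001, 0.0]
contact_force: [0.3, 0.9, -1.3]
opening: 0.563
```

Request:
servo_tool(
  deltas=[
    {"dx":0.01,"dy":0,"dz":0.5,"ax":0,"ay":0,"az":0,"hand":40},
    {"dx":0.01,"dy":0,"dz":0.95,"ax":0,"ay":0,"az":0,"hand":40},
    {"dx":0.01,"dy":0,"dz":1.2,"ax":0,"ay":0,"az":0,"hand":40},
    {"dx":0.01,"dy":0,"dz":1.22,"ax":0,"ay":0,"az":0,"hand":40},
    {"dx":0.01,"dy":0,"dz":1.22,"ax":0,"ay":0,"az":0,"hand":40},
    {"dx":0.01,"dy":0,"dz":1.22,"ax":0,"ay":0,"az":0,"hand":40},
  ],
)

```text
clock: 18.08
tool_pos: [0.6192, 0.0624, 0.0524]
eef_rot: [0.707, 0.708, 0.001, 0.0]
contact_force: [0.2, 0.3, -1.8]
opening: 0.563
```

Request:
servo_tool(
  deltas=[
    {"dx":-0.02,"dy":0,"dz":0.11,"ax":0,"ay":0,"az":0,"hand":40},
    {"dx":-0.02,"dy":0,"dz":0.11,"ax":0,"ay":0,"az":0,"hand":40},
    {"dx":-0.02,"dy":0,"dz":0.11,"ax":0,"ay":0,"az":0,"hand":40},
    {"dx":-0.02,"dy":0,"dz":0.11,"ax":0,"ay":0,"az":0,"hand":72},
    {"dx":-0.02,"dy":0,"dz":0.11,"ax":0,"ay":0,"az":0,"hand":72},
    {"dx":-0.02,"dy":0,"dz":0.11,"ax":0,"ay":0,"az":0,"hand":72},
    {"dx":0,"dy":0,"dz":-0.4,"ax":0,"ay":0,"az":0,"hand":80},
    {"dx":0,"dy":0,"dz":-1.1,"ax":0,"ay":0,"az":0,"hand":86},
    {"dx":0.1,"dy":-0.5,"dz":-1.5,"ax":0,"ay":0,"az":0,"hand":86},
    {"dx":0.2,"dy":-1.2,"dz":-1.5,"ax":0,"ay":0,"az":0,"hand":86},
  ],
)

```text
clock: 19.32
tool_pos: [0.5476, 0.0749, 0.1433]
eef_rot: [0.707, 0.707, 0.003, 0.001]
contact_force: [0.6, 0.4, 0.0]
opening: 0.979
```

Request:
servo_tool(
  deltas=[
    {"dx":0.03,"dy":-0.6,"dz":0,"ax":0,"ay":0,"az":0,"hand":86},
    {"dx":0.05,"dy":-1.2,"dz":0,"ax":0,"ay":0,"az":0,"hand":86},
    {"dx":0.05,"dy":-1.6,"dz":0,"ax":0,"ay":0,"az":0,"hand":86},
    {"dx":0.05,"dy":-1.69,"dz":0,"ax":0,"ay":0,"az":0,"hand":86},
    {"dx":0.05,"dy":-1.69,"dz":0,"ax":0,"ay":0,"az":0,"hand":86},
    {"dx":0.05,"dy":-1.69,"dz":0,"ax":0,"ay":0,"az":0,"hand":86},
    {"dx":0.05,"dy":-1.69,"dz":0,"ax":0,"ay":0,"az":0,"hand":86},
  ],
)

```text
clock: 20.2
tool_pos: [0.4459, 0.077, 0.1413]
eef_rot: [0.707, 0.707, 0.0, 0.0]
contact_force: [0.0, 0.5, -0.5]
opening: 0.973
```

```bash
python3 - <<'E'
from h import *
s=r.get_state();print(s['clock'],s['tool_pos'],s['eef_rot'],s['opening'],s['contact_force'],s['q'])
for n in("side","top"):
    p,d=eyes.snapshot(n);cv2.imwrite(f"pics/{n}5.png",p[:,:,::-1]);np.savez(f"{n}5.npz",p=p,d=d)
E
```

```text
20.2 [0.44592659 0.07696597 0.1412761 ] [7.06836779e-01 7.07376547e-01 4.21549308e-04 1.03777637e-04] 0.9733188266216716 [ 0.01859974  0.54669031 -0.54258439] [ 0.06704355  0.74836196 -0.54836253  2.17050898  0.90864094  0.46627085
 -1.20601183]
```

View pics/side5.png

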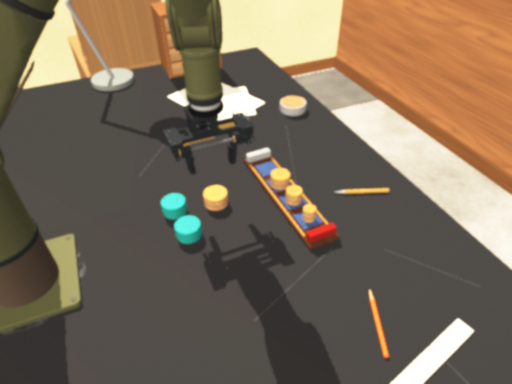

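View pics/top5.png

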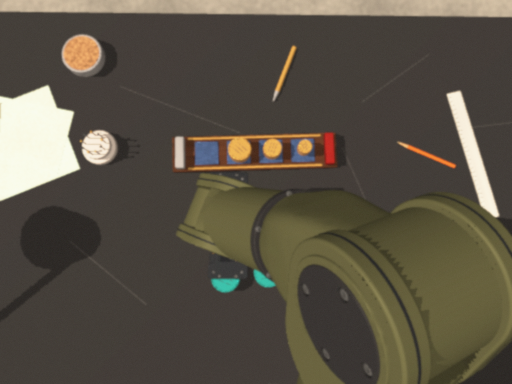

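Blank50 is on the third pad (top px (239,149)); blank60 is still standing untouched at side px (215,197). I descend to grasp it.

Request:
servo_tool(
  deltas=[
    {"dx":0,"dy":0.01,"dz":0.6,"ax":0,"ay":0,"az":0,"hand":83},
    {"dx":0,"dy":0.01,"dz":1.2,"ax":0,"ay":0,"az":0,"hand":83},
    {"dx":0,"dy":0.01,"dz":1.7,"ax":0,"ay":0,"az":0,"hand":83},
    {"dx":0,"dy":0.01,"dz":1.87,"ax":0,"ay":0,"az":0,"hand":83},
    {"dx":0,"dy":0.01,"dz":1.87,"ax":0,"ay":0,"az":0,"hand":83},
    {"dx":0,"dy":0.01,"dz":1.87,"ax":0,"ay":0,"az":0,"hand":50},
    {"dx":0,"dy":0.01,"dz":1.87,"ax":0,"ay":0,"az":0,"hand":50},
    {"dx":0,"dy":0.01,"dz":1.87,"ax":0,"ay":0,"az":0,"hand":50},
    {"dx":0,"dy":0.01,"dz":1.87,"ax":0,"ay":0,"az":0,"hand":50},
    {"dx":0,"dy":0.01,"dz":1.87,"ax":0,"ay":0,"az":0,"hand":50},
  ],
)

```text
clock: 21.55
tool_pos: [0.4461, 0.0769, 0.0298]
eef_rot: [0.707, 0.708, 0.0, 0.0]
contact_force: [0.1, -0.3, 6.6]
opening: 0.675
```

Request:
servo_tool(
  deltas=[
    {"dx":0,"dy":0,"dz":0,"ax":0,"ay":0,"az":0,"hand":50},
    {"dx":0,"dy":0,"dz":0,"ax":0,"ay":0,"az":0,"hand":50},
    {"dx":0,"dy":0,"dz":0,"ax":0,"ay":0,"az":0,"hand":50},
  ],
  newtons=25,
)

```text
clock: 21.92
tool_pos: [0.4461, 0.0769, 0.0298]
eef_rot: [0.707, 0.708, 0.0, 0.0]
contact_force: [-0.9, 0.1, 6.4]
opening: 0.675
```

```bash
python3 - <<'E'
from h import *
for n,c in(("top",(239,149)),("side",(280,176))):
    f=np.load(n+"5.npz");print(raised(n,f['p'],f['d'],c,R=16))
s=r.get_state();print(s['tool_pos'],s['opening']*88.1)
E
```

```text
(array([239. , 148.7]), np.int64(405), np.float64(0.0507), array([0.6196, 0.0617, 0.05  ]))
(array([280.9, 176.1]), np.int64(234), np.float64(0.0506), array([0.6171, 0.0515, 0.05  ]))
[0.44605264 0.07687462 0.02975415] 59.47212615657237
```

Request:
servo_tool(
  deltas=[
    {"dx":0,"dy":0,"dz":-0.5,"ax":0,"ay":0,"az":0,"hand":50},
    {"dx":0,"dy":0,"dz":-1.1,"ax":0,"ay":0,"az":0,"hand":50},
    {"dx":0.3,"dy":0.4,"dz":-1.4,"ax":0,"ay":0,"az":0,"hand":50},
    {"dx":0.6,"dy":1.0,"dz":-1.4,"ax":0,"ay":0,"az":0,"hand":50},
    {"dx":0.9,"dy":1.7,"dz":-1.4,"ax":0,"ay":0,"az":0,"hand":50},
    {"dx":0.97,"dy":2.4,"dz":-1.4,"ax":0,"ay":0,"az":0,"hand":50},
    {"dx":0.97,"dy":2.8,"dz":-1.4,"ax":0,"ay":0,"az":0,"hand":50},
    {"dx":0.97,"dy":2.84,"dz":-1.4,"ax":0,"ay":0,"az":0,"hand":50},
    {"dx":0.97,"dy":2.84,"dz":-1.4,"ax":0,"ay":0,"az":0,"hand":50},
    {"dx":0.97,"dy":2.84,"dz":-1.4,"ax":0,"ay":0,"az":0,"hand":50},
  ],
)

```text
clock: 23.18
tool_pos: [0.6145, 0.1354, 0.1131]
eef_rot: [0.706, 0.708, -0.001, -0.0]
contact_force: [0.9, -0.6, -2.5]
opening: 0.677
```

Request:
servo_tool(
  deltas=[
    {"dx":0,"dy":0,"dz":0,"ax":0,"ay":0,"az":0,"hand":50},
    {"dx":0,"dy":0,"dz":0.5,"ax":0,"ay":0,"az":0,"hand":50},
    {"dx":0,"dy":0,"dz":0.9,"ax":0,"ay":0,"az":0,"hand":50},
    {"dx":0,"dy":0,"dz":1.03,"ax":0,"ay":0,"az":0,"hand":50},
    {"dx":0,"dy":0,"dz":1.03,"ax":0,"ay":0,"az":0,"hand":50},
    {"dx":0,"dy":0,"dz":1.03,"ax":0,"ay":0,"az":0,"hand":50},
  ],
)

```text
clock: 23.92
tool_pos: [0.6165, 0.1358, 0.0522]
eef_rot: [0.707, 0.708, 0.001, 0.0]
contact_force: [0.6, -0.1, -2.1]
opening: 0.675
```

Request:
servo_tool(
  deltas=[
    {"dx":-0.01,"dy":0,"dz":0.1,"ax":0,"ay":0,"az":0,"hand":50},
    {"dx":-0.01,"dy":0,"dz":0.1,"ax":0,"ay":0,"az":0,"hand":50},
    {"dx":-0.01,"dy":0,"dz":0.1,"ax":0,"ay":0,"az":0,"hand":50},
    {"dx":-0.01,"dy":0,"dz":0.1,"ax":0,"ay":0,"az":0,"hand":80},
    {"dx":-0.01,"dy":0,"dz":0.1,"ax":0,"ay":0,"az":0,"hand":80},
    {"dx":-0.01,"dy":0,"dz":0.1,"ax":0,"ay":0,"az":0,"hand":80},
    {"dx":0,"dy":0,"dz":-0.4,"ax":0,"ay":0,"az":0,"hand":84},
    {"dx":0,"dy":0,"dz":-1.1,"ax":0,"ay":0,"az":0,"hand":84},
    {"dx":0,"dy":-0.5,"dz":-1.6,"ax":0,"ay":0,"az":0,"hand":84},
    {"dx":0,"dy":-1.2,"dz":-1.6,"ax":0,"ay":0,"az":0,"hand":84},
  ],
)

```text
clock: 25.18
tool_pos: [0.5452, 0.1363, 0.1497]
eef_rot: [0.707, 0.707, 0.003, 0.001]
contact_force: [-0.7, 0.9, -0.7]
opening: 0.955
```

Request:
servo_tool(
  deltas=[
    {"dx":0,"dy":-0.6,"dz":-0.3,"ax":0,"ay":0,"az":0,"hand":84},
    {"dx":0,"dy":-1.2,"dz":-0.5,"ax":0,"ay":0,"az":0,"hand":84},
    {"dx":0,"dy":-1.7,"dz":-0.5,"ax":0,"ay":0,"az":0,"hand":84},
    {"dx":0.0,"dy":-1.7,"dz":-0.5,"ax":0,"ay":0,"az":0,"hand":84},
    {"dx":0,"dy":-1.7,"dz":-0.5,"ax":0,"ay":0,"az":0,"hand":84},
  ],
)

```text
clock: 25.8
tool_pos: [0.4431, 0.1353, 0.1775]
eef_rot: [0.707, 0.708, 0.001, 0.0]
contact_force: [0.6, 0.3, -0.0]
opening: 0.955
```

```bash
python3 - <<'E'
from h import *
s=r.get_state();print(s['clock'],s['tool_pos'],s['opening'],s['contact_force'])
for n in("side","top"):
    p,d=eyes.snapshot(n);cv2.imwrite(f"pics/{n}6.png",p[:,:,::-1]);np.savez(f"{n}6.npz",p=p,d=d)
E
```

```text
25.8 [0.44311141 0.13530562 0.17746936] 0.9549105336097379 [ 0.55183145  0.2996026  -0.03800968]
```

View pics/side6.png

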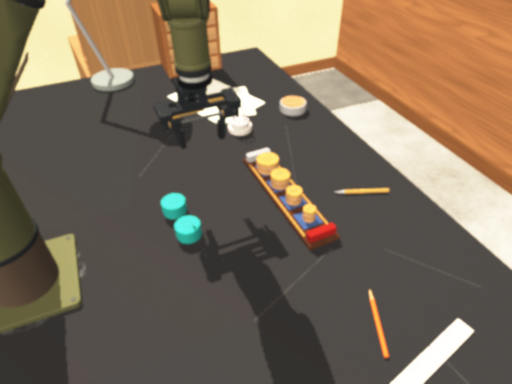

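View pics/top6.png

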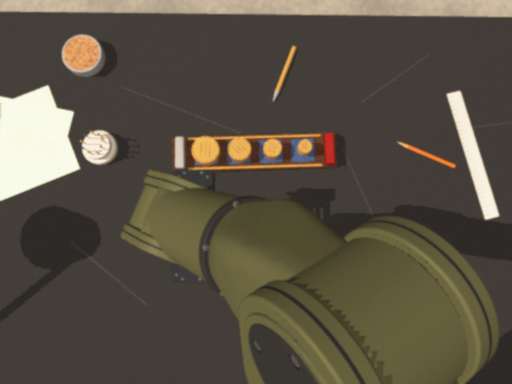

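All four stand on the pads, with tops in the top view near (205,150), (239,149), (272,148) and (304,146), and the bur stand is unmoved at (99,147). I check the centring against the pads as first measured in each view.

```bash
python3 - <<'E'
from h import *
pt={'60':(.6172,.1357),'50':(.6199,.0636),'40':(.6227,-.0083),'30':(.625,-.0803)}
ps={'60':(.6154,.1344),'50':(.6181,.0614),'40':(.6205,-.0102),'30':(.623,-.082)}
for n,pp,cs in(("top",pt,{'60':(205,150),'50':(239,149),'40':(272,148),'30':(304,146)}),("side",ps,{'60':(267,160),'50':(280,176),'40':(294,191),'30':(309,209)})):
    f=np.load(n+"6.npz");p,d=f['p'],f['d'];m=mask(p,'brass');v,u=np.nonzero(m)
    P=np.array([(lambda o,dr:o+dr*d[b,a])(*ray(n,a,b)) for a,b in zip(u,v)])
    k=(P[:,2]>.0465)&(P[:,2]<.056)&(P[:,0]>.55)&(P[:,0]<.68)&(abs(P[:,1])<.2)
    mm=np.zeros(m.shape,np.uint8);mm[v[k],u[k]]=255
    N,l,s,c=cv2.connectedComponentsWithStats(mm)
    for i in range(1,N):
        if s[i][4]<40: continue
        w=plane(n,*c[i],.05);j=min(pp,key=lambda q:abs(pp[q][1]-w[1]))
        z=[np.median(d[l==i])]
        ct=cv2.convexHull(cv2.findContours((l==i).astype(np.uint8),0,1)[0][0])
        W=np.array([plane(n,*q[0],.05) for q in ct])
        mid=(W.max(0)+W.min(0))/2
        print(n,j,c[i].round(1),s[i][4],'err mm',((w[:2]-pp[j])*1000).round(1),'bbox err',((mid[:2]-pp[j])*1000).round(1),'size',((W.max(0)-W.min(0))[:2]*1000).round(0))
E
```

```text
top 60 [204.7 149.5] 584 err mm [0.3 0.2] bbox err [0.4 0.6] size [60. 58.]
top 50 [238.9 148.6] 397 err mm [ 0.  -1.6] bbox err [-0.8 -1.9] size [49. 48.]
top 40 [271.8 147.7] 249 err mm [-0.5 -1.2] bbox err [ 0.1 -0.5] size [38. 37.]
top 30 [304.6 146.3] 142 err mm [ 0.9 -0.4] bbox err [ 0.4 -0.3] size [29. 28.]
side 60 [267.3 159.3] 225 err mm [-0.5 -3.3] bbox err [-0.3 -3.8] size [60. 55.]
side 50 [279.4 174. ] 208 err mm [-0.8 -0.5] bbox err [-0.4  0.4] size [50. 53.]
side 40 [293.2 190.4] 152 err mm [-0.2 -0.3] bbox err [-0.5 -0.5] size [40. 43.]
side 30 [308.9 208.4] 103 err mm [1.4 0.2] bbox err [1.7 0.1] size [30. 30.]
```

```bash
python3 -c "
from plant import r
print(r.finish_job())"
```

```text
the job is handed in; nothing more can be done
None
```

The four blanks stand on the rail in order of size: 30 mm next to the red stop, then 40, 50 and 60 mm at the steel stop. All are upright and released, and I handed the job in at about 26 s. The arm was parked clear of the rail, touching nothing.

- **Centring:** In the top view each blank is within about 2 mm of its pad centre; blank50 is the worst, 1.6–1.9 mm along the rail. Blank tops read about 50 mm above the bench, as they should for a blank on a pad.
- **Disagreement:** The side view agrees within about 2 mm, except for blank60. It reads 3.3–3.8 mm off along the rail there, against 0.2–0.6 mm in the top view. I trusted the top view, because the side view's outline of blank60 was cut short at 55 mm.
- **Left alone:** The bur stand showed at the same pixel before and after, and I did not handle the turquoise decoys.

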